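# Let off the ratchet cramp and put the mended oil stone back in its rest

### The arm

A 7-joint arm with a two-finger parallel gripper is mounted at the origin on a cart in front of the work surface, level with it; the furniture and walls round the work are solid. World frame = base frame: x ahead of the robot, y to its left, z up, the work surface at z = 0. Lengths are in m, angles in rad, forces in N, time in s.
With the tool pointing down it reaches from about 0.4 to 0.925 m from the base axis. Payload 4.1 kg.
Tool frame: the origin (TCP) lies at the very end of the fingers, on their centre line; the grasp point (between the pads) lies 19 mm behind it; z points along the fingers, y is the line along which they close (so a half turn about z gives the same grasp; the last joint's range is limited). The gripper opens to 85 mm and grips with 20 to 120 N. Pads are 22 mm wide; open, the fingers measure 114 mm over their backs; the gripper's body (76 mm by 85 mm) begins 54 mm behind the grasp point. The pads swing forward as they close: fully open they stand 13 mm farther back than shut.
Start: joints at [1.174, 0.398, 0.045, 1.537, -0.019, 1.207, -0.051], TCP at [0.191, -0.621, 0.231] pointing down, gripper open.
Joint ranges: [-2.82, 2.82], [-0.49, 2.23], [-1.37, 1.46], [0, 2.46], [-1.36, 4.5], [0.23, 2], [-2.94, 2.94]. Speed limits (rad/s): [2.57, 2.57, 3.14, 3.14, 3.14, 3.14, 3.14].

### API

Orientations are given as a 3x3 rotation matrix whose columns are the frame's x, y, z axes.
In Python, from rig import ctrl gives the robot as it stands.
- The arm moves only by the tool hand_motion, called by a JSON object that holds its "fn" and its "kwargs". Schema: {"type":"object","properties":{"motion":{"type":"string"},"clamp_n":{"type":"number"},"only":{"type":"string"},"quiet":{"type":"boolean"},"lines":{"type":"string"}},"required":["motion"],"additionalProperties":false}. motion is a string of 1 to 12 rows, parted by semicolons, with the numbers parted by commas; each row has 7 numbers: the opening from 0.0 (shut) to 1.0 (fully open), then dx, dy, dz in m, then a rotation vector rx, ry, rz in rad; each row shifts and turns the commanded pose from where the row before left it, along the tool's axes as they then stand; what a row does not reach is not made up. A row lasts 1/8 s, in which the tool goes at most 0.0625 m and 0.188 rad, less where a joint would pass 70% of its speed; a pose out of reach is approached as far as the arm can. The fingers move at their own pace and stop on an object; clamp_n is the grip in N (left out, the last holds). Time passes only in rows, so rows that do not move let the fingers close. The tool returns the time, the measured TCP pose, the force, the opening and the grip force at its end. only (a regular expression) keeps the lines of the reply that match it, lines (a string "A,B") keeps lines A to B, and quiet returns only ok. Input that does not fit is refused with a message, and nothing moves.
- ctrl.get_obs(): the state, without advancing time (a new reading comes with each control period).
- ctrl.snapshot(name): name is "scene" or "top" or "wrist"; returns a dict with "pixels" (420x560x3 uint8, red, green, blue), "intrinsics" (3x3 intrinsics, pixels), "xyz" and "attitude" of the camera in the world. Camera axes: x right, y up, looking along -z (the intrinsics and any distortion apply to the point x, -y, -z); pixel columns grow to the right and rows downward; lengths in m; the calibration is good to about 2 mm. A picture is of the moment at which its call begins. There is no depth.
- ctrl.hand_in(): hands the job in; it is judged then, once.
The state is a dict: "time_s": time; "joints": joint angles; "qvel": joint speeds; "tau": joint torques, N m; "tool_pos": TCP position; "orientation": TCP orientation; "force": force on the tool from outside, world axes, zero at the start; "torque": the same for the moment, N m; "opening": opening from 0.0 (shut) to 1.0 (fully open); "grip_force": force on a finger pad.
Only numpy, scipy, OpenCV 4.12 (cv2) and the standard library are available. Lean on these libraries where they do the work, as an engineer would, in place of code of your own. Each camera call takes 0.05 s, during which the arm holds its last target. There are 200 camera calls.

### The job

The oil stone that was glued overnight in the ratchet cramp is ready to come out. Flick the pawl's thumb lever over to its off side, take the crank by its knob and wind it a touch tighter so that the pawl springs clear of the ratchet wheel, then ease the drum slowly back, without ever letting it run, until the jaw is fully open. Then lift the stone out and set it down (not dropped) flat and square in its wooden rest, between the two end cleats, leaving the lever off and the other things on the bench where they are.

Things in the scene. Friction and masses are not known exactly. Their poses are not given: they have to be found in the camera images.
- cramp: Ratchet cramp bolted down; origin on the worktop, y along its aluminium bed (80 x 360 mm, y -165 to +195, top z = 30 mm). Fixed jaw at +y (face y = 160, top z = 66 mm). The sliding jaw (64 mm wide, top z = 65) presses from -y with a sprung pad and opens 40 mm towards -y. A housing at the -y end carries ratchet wheel (80 mm across, z = 60 to 70), drum and crank on one upright axis.
- drum (a joint): Angle (rad) of drum, ratchet wheel and crank. 0 = clamped (start); grows as it is eased back, anticlockwise from above, and the jaw opens, 15 mm a rad, to the stop at 2.65 = fully open. Negative = wound tighter, -0.26 at most. Springs always drive it open: 8 N at the knob at 0, 2 N at 2.65. Let go with the pawl clear it runs open at up to 7 rad/s; keep well under 3.
- pawl_lever (a joint): Angle (rad) of the pawl's thumb lever: 0 = hold (start), stop at 0.6 = off; grows anticlockwise from above, the tab moving to the cramp's +x. Stays where put (4 N at the tab). The pawl is only sprung to it, so the loaded tooth still traps the pawl; it springs clear, and stays clear, once the drum is wound tighter to about -0.05 (aim for -0.1).
- drum_axis (a point): Point on the upright axis of the drum, 90 mm above the worktop, fixed at (20, -100) mm of the cramp's frame.
- crank_grip (a point): Middle of the upright black crank knob: 20 mm diameter, 40 mm tall, z = 92 to 132 mm above the worktop (this point at 113). It stands 65 mm from the drum axis on the crank arm (arm's top at z = 91) and turns freely on its pin, so a gripper holding it can keep its heading. At the start it is on the cramp's (+x, -y) side; easing back swings it over +x to +y.
- pawl_tab (a point): Thumb tab of the pawl lever: upright steel pin, 13 mm diameter, z = 52 to 86 mm above the worktop (this point on its axis at 80), 36 mm from the lever's pivot. At the start it is at (-31, -173) mm of the cramp's frame, just off the bed's -y end with nothing below it; the pivot is at (-23, -138) mm.
- pawl_tip (a point): Biting corner of the pawl's nose, z = 66 mm: 35 mm from the drum axis while it bites, over 42 mm once the pawl has sprung clear.
- oil_stone: Dark grey oil stone with a pale glue line across it, 45 x 125 x 22 mm (x, y, z), 0.34 kg; origin at the centre of its underside. At the start it lies on the cramp's bed (30 mm above the worktop), its length along the bed between the jaws. Grasp it across its 45 mm from above.
- stone_rest: Wooden rest screwed to the worktop: board 64 x 190 x 12 mm (x, y, z), origin at the centre of its underside, a dark cleat (50 x 14 mm, top z = 20 mm) across each end, their inner faces 134 mm apart (y = +-67). The stone lies on the board's top (z = 12 mm) between the cleats, its length along y, either way round; the long sides are open.
- flux_jar: Brown jar with a black cap, 53 mm diameter, 66 mm tall, bystander; origin at the centre of its underside.
- small_tin: Round aluminium tin, 50 mm diameter, 25 mm tall, bystander; origin at the centre of its underside.
- steel_block: Polished steel bench block, 68 x 68 x 19 mm, bystander; origin at the centre of its underside.

How it is judged:
On the way, in this order (a step that is already met when the one before it is completed fails the run):
1. the pawl's thumb lever is flicked over to its off side (value of joint pawl_lever above 0.45 rad), for 0.2 s.
2. the pawl has sprung clear of the teeth, the drum still near its clamped position (horizontal distance between pawl_tip and drum_axis above 0.0405 m and value of joint drum below 0.3 rad), for 0.05 s.
3. the drum is eased back until the jaw is fully open (value of joint drum above 2.5 rad), for 0.2 s.
At the end, for the whole second after the job is handed in: The thumb lever is off (above 0.45 rad), the drum is back at its open stop (above 2.5 rad), and the stone lies at rest flat on the rest's board between the cleats: centred within 9 mm across and 8 mm along, within 0.15 rad of the board's length and not tilted (value of joint pawl_lever above 0.45 rad and value of joint drum above 2.5 rad and x of oil_stone in the frame of stone_rest between -0.009 and 0.009 m and y of oil_stone in the frame of stone_rest between -0.008 and 0.008 m and z of oil_stone in the frame of stone_rest between 0.009 and 0.0145 m and angle between oil_stone's own z axis and vertical below 0.06 rad and angle between the y axis of oil_stone and the y axis of stone_rest, either way round below 0.15 rad and linear speed of oil_stone below 0.02 m/s); the robot touches nothing.
It fails at once if the drum runs: it turns back faster than 3 rad/s (velocity of joint drum above 3 rad/s).
It fails at once if the stone is pulled about while the jaw still grips it (value of joint drum below 0.4 rad and distance of oil_stone from where it was at the start of the episode above 0.012 m).
It fails at once if the stone is dropped: out of the fingers it falls faster than 0.45 m/s (about 10 mm of free fall) (contact force between the fingers and oil_stone below 0.3 N and linear speed of oil_stone above 0.45 m/s).
It fails at once if the jar, the tin or the steel block is pushed aside by more than 30 mm (distance of any of flux_jar, small_tin, steel_block from where it was at the start of the episode above 0.03 m).
It also fails if it takes over 72 s, if anything falls off the work surface, if the arm or the gripper's body presses on something with over 40 N, if the wrist force passes 120 N, or if a joint passes its speed limit or range.

## Working session

There is one attempt and no reset: what is moved stays moved. The work goes in short steps, Python scripts to look and compute and a tool call to move; the robot and the scene stay as the last step left them, time stands still between calls to the robot, and variables do not carry over. Pictures are saved under pics/ and viewed, at most 10 in all, crops included, and the job is handed in when it is done.

```bash
ls; mkdir -p pics
```

Run:
```python
from rig import ctrl
import cv2,numpy as np
o=ctrl.get_obs();print(o['time_s'],o['tool_pos'],np.round(o['orientation'],3).tolist(),o['opening'])
for n in("scene","top"):
    s=ctrl.snapshot(n);cv2.imwrite(f'pics/{n}0.png',s['pixels'][:,:,::-1]);print(n,s['intrinsics'],s['xyz'],s['attitude'],[k for k in s])
```

```text
pics
rig.py
0.0 [ 0.19056634 -0.62077351  0.23023371] [[0.956, 0.294, -0.001], [0.294, -0.956, 0.002], [-0.0, -0.002, -1.0]] 0.9996730670160178
scene [[433.66779103   0.         281.28277032]
 [  0.         433.66779103 207.5759863 ]
 [  0.           0.           1.        ]] [0.20945442 0.61746762 0.59904793] [[-0.9113235   0.23584364 -0.33744223]
 [-0.41141366 -0.49163344  0.76748639]
 [ 0.0151089   0.83825673  0.5450664 ]] ['pixels', 'intrinsics', 'xyz', 'attitude']
top [[422.62301435   0.         288.62516613]
 [  0.         422.62301435 208.52506215]
 [  0.           0.           1.        ]] [ 0.36124244 -0.08109649  0.93993579] [[-2.43403074e-04  9.86819788e-01 -1.61822886e-01]
 [-9.99999099e-01 -4.53819099e-04 -1.26332448e-03]
 [-1.32011191e-03  1.61822432e-01  9.86819010e-01]] ['pixels', 'intrinsics', 'xyz', 'attitude']
```

View pics/top0.png

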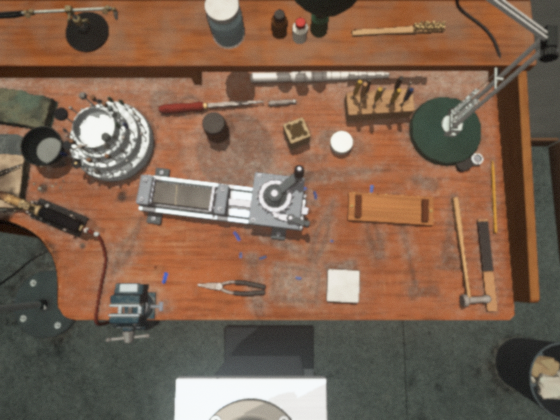

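View pics/scene0.png

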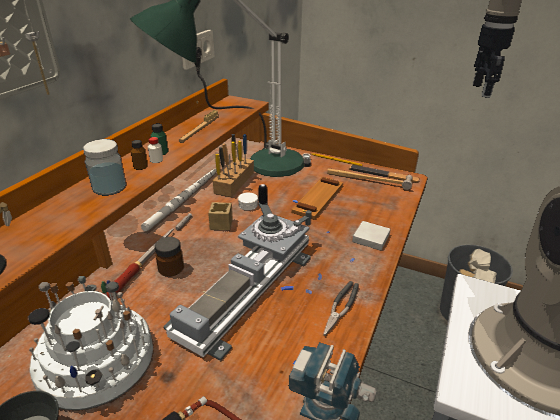

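The top view shows the cramp with its stone around (140–305, 175–235), the drum near (277,195) and the knob near (299,172). The rest is at (348–434, 192–226), the steel block at (343,286), the tin at (341,143) and the jar at (215,127). The scene view confirms this: cramp +y points to world +y, and the gripper is well clear.

Create h.py:
```python
import numpy as np,cv2
from rig import ctrl
def snap(n): return ctrl.snapshot(n)
def ray(s,uv,z):
    K=s['intrinsics'];d=np.linalg.inv(K)@np.array([uv[0],uv[1],1.]);d=s['attitude']@(d*[1,-1,-1])
    return s['xyz']+d*(z-s['xyz'][2])/d[2]
def proj(s,p):
    c=s['attitude'].T@(np.asarray(p,float)-s['xyz']);c=c*[1,-1,-1];q=s['intrinsics']@c;return q[:2]/q[2]
def tri(s1,u1,s2,u2):
    A=[];b=[]
    for s,u in((s1,u1),(s2,u2)):
        d=ray(s,u,0)-s['xyz'];d/=np.linalg.norm(d);P=np.eye(3)-np.outer(d,d);A.append(P);b.append(P@s['xyz'])
    return np.linalg.lstsq(np.vstack(A),np.hstack(b),rcond=None)[0]
```

Run:
```python
from h import *
s=snap('top');p=s['pixels'][:,:,::-1]
cv2.imwrite('pics/c1.png',cv2.resize(p[155:245,130:320],None,fx=4.2,fy=4.2,interpolation=cv2.INTER_CUBIC))
s=snap('scene');q=s['pixels'][:,:,::-1]
cv2.imwrite('pics/c2.png',cv2.resize(q[175:360,160:350],None,fx=3.2,fy=3.2,interpolation=cv2.INTER_CUBIC))
# rest mask in top
g=cv2.cvtColor(p,cv2.COLOR_BGR2HSV);print(g[205,390],g[208,358],g[240,390],g[185,390])
```

```text
[ 13 152 194] [ 10 151 110] [ 11 155 160] [ 10 142 167]
```

View pics/c1.png

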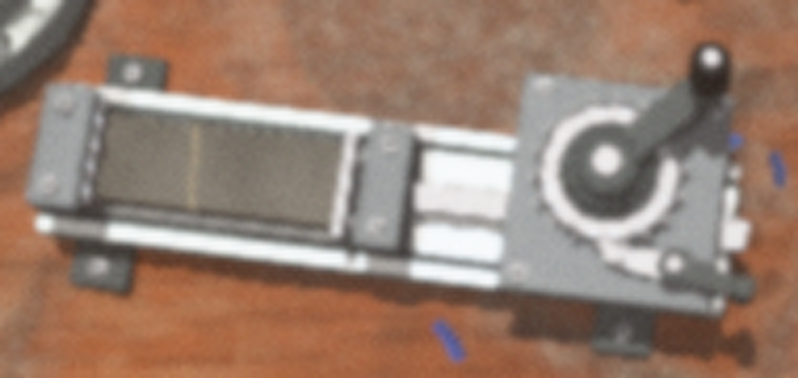

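View pics/c2.png

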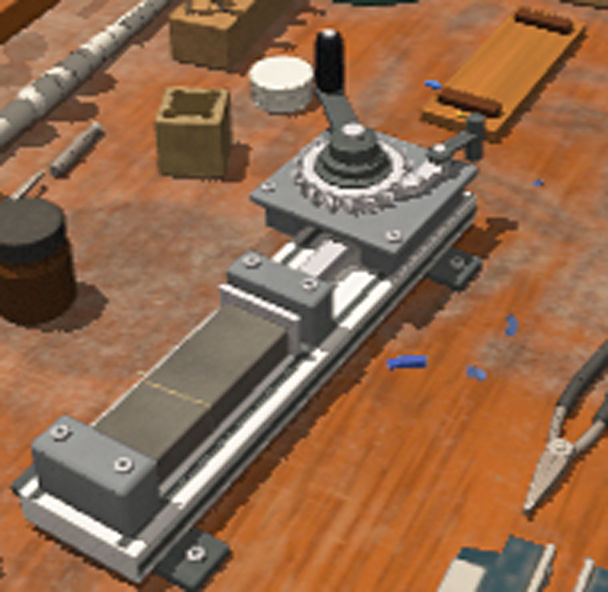

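The crops show, in top-crop pixels: knob top (711,57), hub (605,160), pawl pivot (675,262), tab (742,287) and fixed jaw face edge (103,88)–(84,210). In the scene crop: knob top (329,37), hub (353,131), pivot (440,150) and tab top (477,121).

Run:
```python
from h import *
t=snap('top');s=snap('scene')
T=lambda u:((np.array(u)+.5)/4.2-.5)+[130,155]
S=lambda u:((np.array(u)+.5)/3.2-.5)+[160,175]
for n,a,b in(('knob',(711,57),(329,37)),('hub',(605,160),(353,131)),('pivot',(675,262),(440,150)),('tab',(742,287),(477,121))):
    print(n,tri(t,T(a),s,S(b)).round(4))
R=lambda u,z:ray(t,T(u),z)[:2].round(4)
print('knob',R((711,57),.132),'tab',R((742,287),.086),'piv',R((675,262),.08),'hub',R((605,160),.1))
print('jawface',R((103,88),.066),R((84,210),.066))
print('stone',[R(u,.052) for u in((103,107),(348,132),(338,236),(88,207))])
# frame fit using jaw mid
mid=(R((103,88),.066)+R((84,210),.066))/2
hub=tri(t,T((605,160)),s,S((353,131)))[:2]
a=mid-hub; L=np.array([-20,260]);print('dist',np.linalg.norm(a),np.hypot(*L)/1000)
th=np.arctan2(a[1],a[0])-np.arctan2(L[1],L[0]);c,k=np.cos(th),np.sin(th);Rm=np.array([[c,-k],[k,c]])
o=hub-Rm@[.02,-.1];print('th',th,'org',o)
for n,q in(('tab',(-.031,-.173)),('piv',(-.023,-.138)),('stonec',(0,.0975))):print(n,(o+Rm@q).round(4))
# rest + bystanders
p=t['pixels'];g=cv2.cvtColor(p,cv2.COLOR_RGB2HSV)
m=((g[...,1]>120)&(g[...,2]>178)&(g[...,0]>8)).astype(np.uint8)
m2=np.zeros_like(m);m2[180:240,338:445]=m[180:240,338:445]
m2=cv2.morphologyEx(m2,cv2.MORPH_OPEN,np.ones((3,3)))
cs=max(cv2.findContours(m2,0,2)[0],key=cv2.contourArea);r=cv2.minAreaRect(cs);B=cv2.boxPoints(r);print('rest box',r)
P=np.array([ray(t,b,.012)[:2] for b in B]);print(P.round(4),P.mean(0),[np.linalg.norm(P[i]-P[(i+1)%4]).round(4) for i in range(4)])
cv2.imwrite('pics/r.png',cv2.resize(np.hstack([p[180:240,338:445][:,:,::-1],np.repeat(m2[180:240,338:445,None]*255,3,2)]),None,fx=3.7,fy=3.7,interpolation=cv2.INTER_CUBIC))
```

```text
knob [ 0.5724 -0.101   0.1308]
hub [ 0.5301 -0.0502  0.0981]
pivot [ 0.4831 -0.0841  0.076 ]
tab [ 0.4698 -0.1166  0.0832]
knob [ 0.5742 -0.1003] tab [ 0.4715 -0.116 ] piv [ 0.4846 -0.0835] hub [ 0.5315 -0.0497]
jawface [0.5756 0.2056] [0.513  0.2119]
stone [array([0.569 , 0.2097]), array([0.5559, 0.0836]), array([0.502 , 0.0871]), array([0.517 , 0.2146])]
dist 0.2593342437870029 0.2607680962081059
th -0.1316293721281936 org [0.52337868 0.0515658 ]
tab [ 0.4699 -0.1159]
piv [ 0.4825 -0.0822]
stonec [0.5362 0.1482]
rest box ((390.8963317871094, 207.43295288085938), (58.41828155517578, 25.840980529785156), 6.34019136428833)
[[ 0.4942 -0.2391]
 [ 0.5523 -0.2471]
 [ 0.5375 -0.3763]
 [ 0.4797 -0.3671]] [ 0.51592141 -0.3074191 ] [np.float64(0.0586), np.float64(0.1301), np.float64(0.0585), np.float64(0.1288)]
```

View pics/r.png

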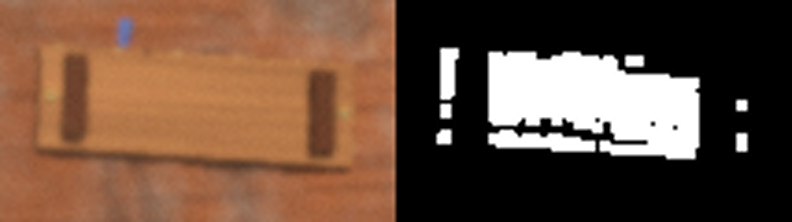

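Two-view triangulation fits the cramp geometry to about 2 mm: hub-to-jaw 259 vs 261 mm, knob radius 66 vs 65, and tab predicted within 1 mm. The crop shows the rest with cleats at about x 62–87 and 308–335, and the mask covers the board between them. I'll turn to the cramp's heading and travel there.

{"fn": "hand_motion", "kwargs": {"motion": "0,0,0,0,0,0,0.1435;0,0,0,0,0,0,0.1435;0,0,0,0,0,0,0.1435;0,0,0,0,0,0,0", "clamp_n": 60}}

```text
time_s: 0.8
tool_pos: [0.1908, -0.6213, 0.2312]
orientation: [[0.991, -0.13, -0.0], [-0.13, -0.991, 0.0], [-0.0, 0.0, -1.0]]
force: [-0.4, -0.0, 0.3]
opening: 0.145
grip_force: 0.0
```

{"fn": "hand_motion", "kwargs": {"motion": "0,0.0185,-0.0534,0,0,0,0;0,0.0185,-0.0534,0,0,0,0;0,0.0185,-0.0534,0,0,0,0;0,0.0185,-0.0534,0,0,0,0;0,0.0185,-0.0534,0,0,0,0;0,0.0185,-0.0534,0,0,0,0;0,0.0185,-0.0534,0,0,0,0;0,0.0185,-0.0534,0,0,0,0;0,0.0185,-0.0534,0,0,0,0;0,0.0185,-0.0534,0,0,0,0;0,0,0,0,0,0,0;0,0,0,0,0,0,0"}}

```text
time_s: 2.3
tool_pos: [0.4445, -0.117, 0.2313]
orientation: [[0.991, -0.131, -0.0], [-0.131, -0.991, -0.001], [-0.0, 0.001, -1.0]]
force: [0.8, 0.4, -1.2]
opening: -0.002
grip_force: 0.0
```

Run:
```python
from h import *
# cleats
t=snap('top');p=t['pixels'];g=cv2.cvtColor(p,cv2.COLOR_RGB2HSV)
o=ctrl.get_obs();print(o['tool_pos'],o['orientation'].round(3).tolist(),o['force'],o['opening'])
m=np.zeros(p.shape[:2],np.uint8);m[188:232,345:440]=(g[188:232,345:440,2]<128)
m=cv2.morphologyEx(m,cv2.MORPH_OPEN,np.ones((3,3)))
cs=sorted(cv2.findContours(m,0,2)[0],key=cv2.contourArea)[-2:]
C=[]
for c in cs:
    r=cv2.minAreaRect(c);B=np.array([ray(t,b,.02)[:2] for b in cv2.boxPoints(r)]);M=cv2.moments(c)
    q=ray(t,(M['m10']/M['m00'],M['m01']/M['m00']),.02)[:2];C.append(q)
    print(r,q.round(4),np.linalg.norm(B[0]-B[1]).round(4),np.linalg.norm(B[1]-B[2]).round(4))
C.sort(key=lambda q:q[1]);d=C[1]-C[0];print('rest ctr',(C[0]+C[1])/2,'dist',np.linalg.norm(d),'yaw',np.arctan2(-d[0],d[1]))
cv2.imwrite('pics/w1.png',snap('wrist')['pixels'][:,:,::-1])
```

```text
[ 0.44422385 -0.11772856  0.2312417 ] [[0.991, -0.133, -0.0], [-0.133, -0.991, -0.001], [-0.0, 0.001, -1.0]] [-0.11481361 -0.6666504   0.22194085] -1.1886424614577009e-05
((397.43389892578125, 224.55836486816406), (21.146242141723633, 4.428858757019043), 3.5763344764709473) [ 0.4772 -0.3207] 0.0098 0.0462
((424.5, 210.5), (23.0, 7.0), 90.0) [ 0.5083 -0.3787] 0.0155 0.0514
rest ctr [ 0.49272727 -0.34970324] dist 0.06582056140037847 yaw 0.4924992014590938
```

View pics/w1.png

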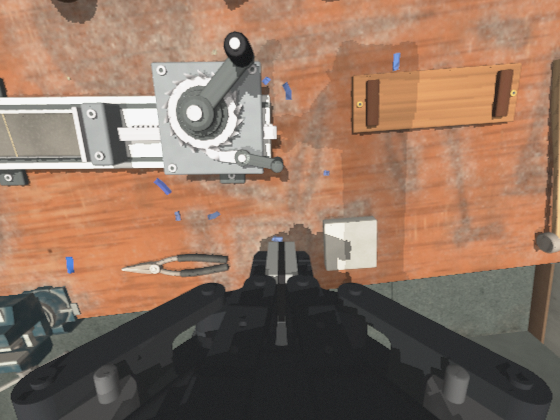

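The wrist view shows tab top (278,166), knob top (236,42), hub (193,113), and the rest's cleats at about (373,103) and (503,93).

Run:
```python
from h import *
w=snap('wrist');p=w['pixels'];g=cv2.cvtColor(p,cv2.COLOR_RGB2HSV)
for n,u,z in(('tab',(278,166),.086),('knob',(236,42),.132),('hub',(193,113),.098)):print(n,ray(w,u,z).round(4))
m=np.zeros(p.shape[:2],np.uint8);m[66:132,356:514]=(g[66:132,356:514,2]<125)
m=cv2.morphologyEx(m,cv2.MORPH_OPEN,np.ones((5,5)))
C=[]
for c in sorted(cv2.findContours(m,0,2)[0],key=cv2.contourArea)[-2:]:
    r=cv2.minAreaRect(c);B=np.array([ray(w,b,.02)[:2] for b in cv2.boxPoints(r)]);C.append(ray(w,r[0],.02)[:2])
    print(r,C[-1].round(4),np.linalg.norm(B[0]-B[1]).round(4),np.linalg.norm(B[1]-B[2]).round(4))
C.sort(key=lambda q:q[1]);d=C[1]-C[0];print('rest ctr',(C[0]+C[1])/2,'dist',np.linalg.norm(d),'yaw',np.arctan2(-d[0],d[1]))
```

```text
tab [ 0.4706 -0.119   0.086 ]
knob [ 0.5726 -0.1023  0.132 ]
hub [ 0.5299 -0.0505  0.098 ]
((496.1923828125, 93.4615478515625), (6.2017364501953125, 45.76881790161133), 7.125016689300537) [ 0.5087 -0.3726] 0.0483 0.007
((371.2359313964844, 102.9775390625), (12.700389862060547, 46.33290481567383), 1.6846843957901) [ 0.5176 -0.2321] 0.05 0.0142
rest ctr [ 0.51313827 -0.30236252] dist 0.14073921685956342 yaw -0.0630149275193174
```

{"fn": "hand_motion", "kwargs": {"motion": "0,0,0,0.055,0,0,0;0,0,0,0.055,0,0,0;0,0,0,0.055,0,0,0;0,0,0,0,0,0,0"}}

```text
time_s: 2.95
tool_pos: [0.4406, -0.1169, 0.0631]
orientation: [[0.991, -0.134, -0.009], [-0.134, -0.991, 0.002], [-0.01, -0.001, -1.0]]
force: [0.5, -0.0, 1.0]
opening: -0.003
grip_force: 0.0
```

{"fn": "hand_motion", "kwargs": {"motion": "0,0.009,0,0,0,0,0;0,0.009,0,0,0,0,0;0,0.008,0,0,0,0,0;0,0.005,0,0,0,0,0;0,0.003,0,0,0,0,0;0,0,0,0,0,0,0"}}

```text
time_s: 3.7
tool_pos: [0.4743, -0.1202, 0.066]
orientation: [[0.991, -0.132, -0.01], [-0.132, -0.991, 0.001], [-0.01, 0.0, -1.0]]
force: [-11.6, 2.1, 8.1]
opening: 0.001
grip_force: 6.1
```

Run:
```python
from h import *
o=ctrl.get_obs();print(o['tool_pos'],o['force'])
w=snap('wrist');cv2.imwrite('pics/w2.png',cv2.resize(w['pixels'][0:290,150:540,::-1],None,fx=1.8,fy=1.8))
```

```text
[ 0.47432302 -0.12017248  0.06599843] [-11.63548704   2.08184897   8.08487549]
```

View pics/w2.png

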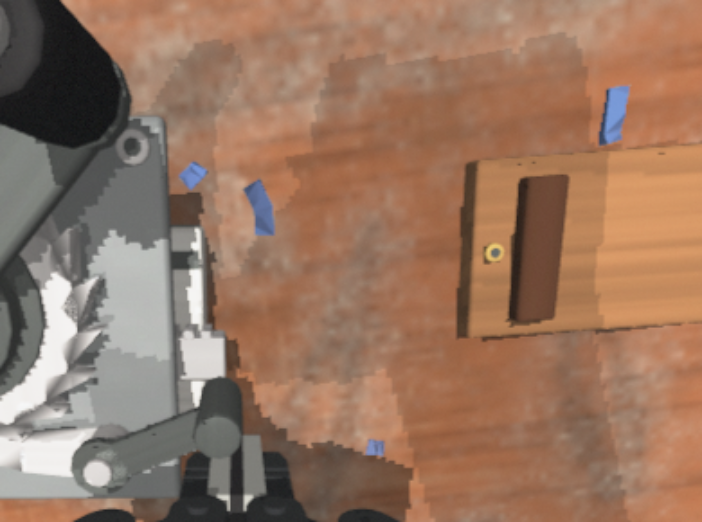

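The lever has swung over and its tab now lies at crop (220,395), pivot at (98,470). I'll back off, rise, open and move over the knob.

Run:
```python
from h import *
w=snap('wrist')
f=lambda u,z:ray(w,np.array(u)/1.8+[150,0],z)[:2]
a=f((220,395),.086);b=f((98,470),.082);d=a-b;print(a,b,np.linalg.norm(d));th=-.1316
print('lever', np.arctan2(d[1],d[0])-th-np.arctan2(-35,-8))
```

```text
[ 0.50312885 -0.12026616] [ 0.48530076 -0.08518588] 0.03935056355984774
lever 0.8265038370111992
```

{"fn": "hand_motion", "kwargs": {"motion": "0,-0.02,0,0,0,0,0;0.3,0,0,-0.055,0,0,0;0.6,0,0,-0.055,0,0,0;0.6,0.0385,-0.0105,0,0,0,0;0.6,0.0385,-0.0105,0,0,0,0;0.6,0.0385,-0.0105,0,0,0,0;0.6,0,0,0,0,0,0;0.6,0,0,0,0,0,0", "clamp_n": 60}}

```text
time_s: 4.8
tool_pos: [0.5778, -0.1022, 0.1767]
orientation: [[0.991, -0.132, 0.001], [-0.132, -0.991, 0.0], [0.001, -0.0, -1.0]]
force: [-0.6, 0.2, -0.3]
opening: 0.6
grip_force: 0.0
```

Run:
```python
from h import *
w=snap('wrist');cv2.imwrite('pics/w3.png',w['pixels'][:,:,::-1]);o=ctrl.get_obs();print(o['tool_pos'])
print(proj(w,(.573,-.1012,.132)),proj(w,(.530,-.0504,.098)))
```

```text
[ 0.5771418  -0.10250517  0.17660382]
[280.32525148 234.34487023] [227.31929881 273.94739011]
```

View pics/w3.png

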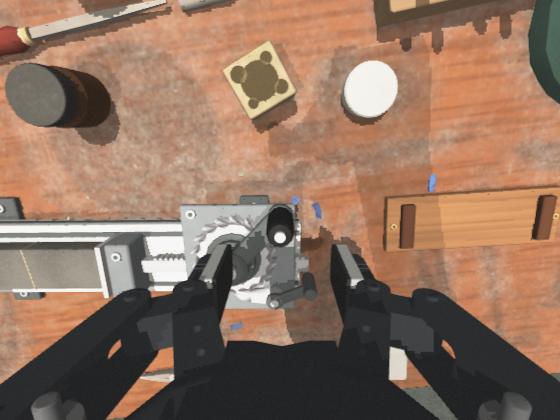

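Wrist view: knob top dot at (280,238) against a predicted (280,234), so it sits about 2 mm nearer; the lever tab at (310,290) is off. I'll descend on the knob and close.

{"fn": "hand_motion", "kwargs": {"motion": "0.6,-0.005,-0.0015,0,0,0,0;0.6,0,0,0.04,0,0,0;0.6,0,0,0.036,0,0,0;0.6,0,0,0,0,0,0;0,0,0,0,0,0,0;0,0,0,0,0,0,0;0,0,0,0,0,0,0;0,0,0,0,0,0,0", "clamp_n": 60}}

```text
time_s: 5.85
tool_pos: [0.574, -0.1006, 0.1025]
orientation: [[0.991, -0.132, 0.003], [-0.132, -0.991, -0.001], [0.004, 0.0, -1.0]]
force: [-0.8, -0.6, 5.7]
opening: 0.213
grip_force: 58.9
```

Run:
```python
from h import *
o=ctrl.get_obs();print(o['tool_pos'],o['force'],o['opening'],o['grip_force'])
h=np.array([.530,-.0504]);P=o['tool_pos'][:2]-h;print(np.hypot(*P),np.arctan2(P[1],P[0]))
```

```text
[ 0.57397144 -0.10059249  0.10252434] [-0.76293055 -0.61206069  5.73770163] 0.21258770698126583 58.9183157030493
0.06672910479669492 -0.8513684605952994
```

{"fn": "hand_motion", "kwargs": {"motion": "0,-0.003,0.003,0,0,0,0;0,-0.0035,0.003,0,0,0,0;0,0,0,0,0,0,0;0,0,0,0,0,0,0"}}

```text
time_s: 6.35
tool_pos: [0.5703, -0.1035, 0.1026]
orientation: [[0.991, -0.131, 0.011], [-0.131, -0.991, 0.002], [0.011, -0.003, -1.0]]
force: [7.7, 3.1, 1.6]
opening: 0.214
grip_force: 58.6
```

Run:
```python
from h import *
o=ctrl.get_obs();print(o['tool_pos'],o['force'])
h=np.array([.530,-.0504]);P=o['tool_pos'][:2]-h;print(np.hypot(*P),np.arctan2(P[1],P[0])+.8514)
w=snap('wrist');cv2.imwrite('pics/w4.png',cv2.resize(w['pixels'][150:400,130:400,::-1],None,fx=2.4,fy=2.4))
```

```text
[ 0.5702628  -0.10347239  0.10256114] [7.7012083  3.14409593 1.61028273]
0.06661660515818388 -0.07038895131763379
```

View pics/w4.png

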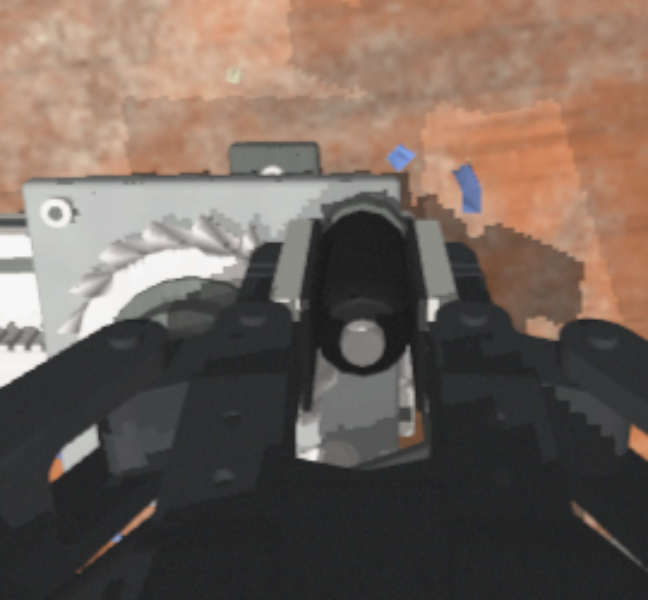

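The knob sits centred between the pads, at crop (362,340). Measured winding is only −0.07, so I'll wind slightly more and check the pawl from the scene camera.

{"fn": "hand_motion", "kwargs": {"motion": "0,-0.003,0.0025,0,0,0,0;0,0,0,0,0,0,0;0,0,0,0,0,0,0"}}

```text
time_s: 6.78
tool_pos: [0.5672, -0.1055, 0.1026]
orientation: [[0.991, -0.131, 0.012], [-0.131, -0.991, 0.002], [0.011, -0.003, -1.0]]
force: [7.4, 3.6, 1.0]
opening: 0.214
grip_force: 59.0
```

Run:
```python
from h import *
o=ctrl.get_obs();print(o['tool_pos'],o['force'])
h=np.array([.530,-.0504]);P=o['tool_pos'][:2]-h;print(np.hypot(*P),np.arctan2(P[1],P[0])+.8514)
w=snap('scene');cv2.imwrite('pics/s4.png',cv2.resize(w['pixels'][185:275,225:325,::-1],None,fx=6,fy=6,interpolation=cv2.INTER_CUBIC))
```

```text
[ 0.56724182 -0.10552314  0.1026052 ] [7.41916432 3.55814138 0.96996758]
0.0665245326307109 -0.12522677878587452
```

View pics/s4.png

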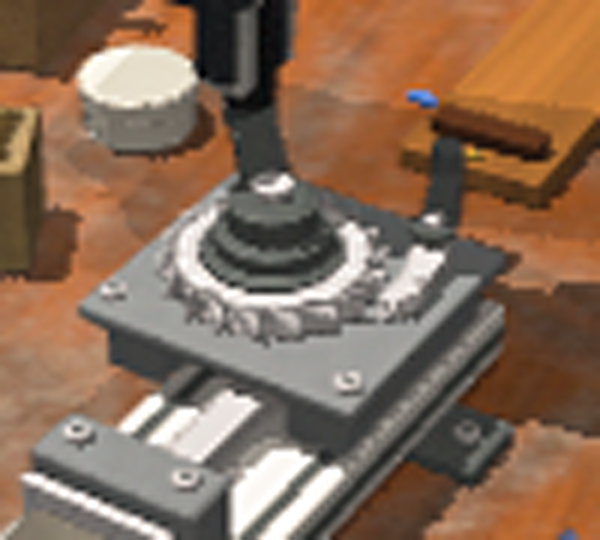

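The scene crop shows the pawl, at (420,280), standing clear of the wheel with a visible gap, and the lever over at (445,180). I'll work out the arc steps.

Run:
```python
import numpy as np
f=-.845+.12*np.arange(25);P=.0655*np.c_[np.cos(f),-np.sin(f)]
print(np.diff(P,axis=0).round(4).tolist())
```

```text
[[0.0056, -0.0056], [0.0048, -0.0062], [0.0041, -0.0067], [0.0032, -0.0072], [0.0024, -0.0075], [0.0014, -0.0077], [0.0005, -0.0078], [-0.0004, -0.0078], [-0.0014, -0.0077], [-0.0023, -0.0075], [-0.0032, -0.0072], [-0.004, -0.0068], [-0.0048, -0.0062], [-0.0055, -0.0056], [-0.0061, -0.0049], [-0.0067, -0.0041], [-0.0071, -0.0033], [-0.0075, -0.0024], [-0.0077, -0.0015], [-0.0078, -0.0006], [-0.0078, 0.0003], [-0.0077, 0.0013], [-0.0075, 0.0022], [-0.0072, 0.0031]]
```

{"fn": "hand_motion", "kwargs": {"motion": "0,0.0056,-0.0056,0,0,0,0;0,0.0048,-0.0062,0,0,0,0;0,0.0041,-0.0067,0,0,0,0;0,0.0032,-0.0072,0,0,0,0;0,0.0024,-0.0075,0,0,0,0;0,0.0014,-0.0077,0,0,0,0;0,0.0005,-0.0078,0,0,0,0;0,0,0,0,0,0,0"}}

```text
time_s: 7.82
tool_pos: [0.5964, -0.0595, 0.1026]
orientation: [[0.991, -0.13, 0.014], [-0.13, -0.992, 0.003], [0.013, -0.004, -1.0]]
force: [10.7, 2.8, -1.9]
opening: 0.217
grip_force: 58.8
```

Run:
```python
from h import *
o=ctrl.get_obs();print(o['force'])
h=np.array([.530,-.0504]);P=o['tool_pos'][:2]-h;print(np.hypot(*P),np.arctan2(P[1],P[0])+.8514)
```

```text
[10.67218306  2.81467162 -1.90240173]
0.06700605373246801 0.7154132727719292
```

{"fn": "hand_motion", "kwargs": {"motion": "0,0.0006,-0.0078,0,0,0,0;0,-0.0004,-0.0077,0,0,0,0;0,-0.0013,-0.0075,0,0,0,0;0,-0.0027,-0.0072,0,0,0,0;0,-0.0038,-0.0068,0,0,0,0;0,-0.0048,-0.0062,0,0,0,0;0,-0.0055,-0.0056,0,0,0,0;0,-0.0061,-0.0049,0,0,0,0;0,0,0,0,0,0,0"}}

```text
time_s: 8.95
tool_pos: [0.575, -0.0021, 0.1025]
orientation: [[0.992, -0.13, 0.004], [-0.13, -0.992, 0.003], [0.004, -0.004, -1.0]]
force: [0.9, 5.0, 7.3]
opening: 0.213
grip_force: 59.9
```

Run:
```python
from h import *
o=ctrl.get_obs();print(o['force'])
h=np.array([.530,-.0504]);P=o['tool_pos'][:2]-h;print(np.hypot(*P),np.arctan2(P[1],P[0])+.8514)
```

```text
[0.88384812 4.98546956 7.30644845]
0.06602359343920391 1.6717340792545465
```

{"fn": "hand_motion", "kwargs": {"motion": "0,-0.0067,-0.0041,0,0,0,0;0,-0.0071,-0.0033,0,0,0,0;0,-0.0075,-0.0024,0,0,0,0;0,-0.0077,-0.0015,0,0,0,0;0,-0.0078,-0.0006,0,0,0,0;0,-0.0078,0.0003,0,0,0,0;0,-0.0077,0.0013,0,0,0,0;0,-0.0075,0.0022,0,0,0,0;0,-0.0025,0.0008,0,0,0,0;0,0,0,0,0,0,0;0,0,0,0,0,0,0"}}

```text
time_s: 10.32
tool_pos: [0.5208, 0.0131, 0.1027]
orientation: [[0.991, -0.13, 0.018], [-0.131, -0.991, 0.005], [0.017, -0.008, -1.0]]
force: [14.8, 6.6, -6.1]
opening: 0.22
grip_force: 59.3
```

Run:
```python
from h import *
o=ctrl.get_obs();print(o['force'])
h=np.array([.530,-.0504]);P=o['tool_pos'][:2]-h;print(np.hypot(*P),np.arctan2(P[1],P[0])+.8514)
```

```text
[14.78627858  6.5551164  -6.07195933]
0.06413513827812434 2.565373735236885
```

{"fn": "hand_motion", "kwargs": {"motion": "0,0.002,0,0,0,0,0;0,0,0,0,0,0,0;0.5,0,0,0,0,0,0;0.5,0,0,0,0,0,0;0.5,0,0,0,0,0,0;0.5,0,0,-0.05,0,0,0;0.5,0,0,-0.05,0,0,0;0.5,0,0,0,0,0,0"}}

```text
time_s: 11.32
tool_pos: [0.5174, 0.0095, 0.2043]
orientation: [[0.991, -0.133, 0.008], [-0.133, -0.991, -0.0], [0.008, -0.001, -1.0]]
force: [0.3, 0.1, -1.6]
opening: 0.502
grip_force: 0.0
```

Run:
```python
from h import *
o=ctrl.get_obs();print(o['joints'],o['tool_pos'])
w=snap('wrist')
x=np.array([.9914,-.1312]);y=np.array([.1312,.9914]);org=np.array([.5228,.0513])
C=lambda q,z:np.r_[org+x*q[0]+y*q[1],z]
print('expected knob px',proj(w,C((.02+.065*np.cos(1.93),-.1+.065*np.sin(1.93)),.132)),'stone ctr',proj(w,C((0,.0975),.052)), 'jaw open y',proj(w,C((0,.035-.04),.065)))
g=cv2.cvtColor(w['pixels'],cv2.COLOR_RGB2HSV)
m=((g[...,1]<90)&(g[...,2]>60)&(g[...,2]<130)).astype(np.uint8)
m=cv2.morphologyEx(m,cv2.MORPH_OPEN,np.ones((9,9)))
for c in sorted(cv2.findContours(m,0,2)[0],key=cv2.contourArea)[-6:]:
    r=cv2.minAreaRect(c);print(cv2.boundingRect(c),cv2.contourArea(c),cv2.boxPoints(r).round(0).tolist())
```

```text
[ 0.22332664  0.19547537 -0.36941854  1.88096938  0.08175992  1.07129824
 -1.88236458] [0.51739189 0.00946143 0.20431615]
expected knob px [276.88498565 219.24873273] stone ctr [145.42402353 192.19406833] jaw open y [243.24163011 194.93987218]
(382, 313, 39, 37) 947.0 [[382.0, 313.0], [420.0, 313.0], [420.0, 349.0], [382.0, 349.0]]
(137, 0, 57, 37) 1672.0 [[137.0, 0.0], [193.0, 0.0], [193.0, 36.0], [137.0, 36.0]]
(315, 149, 54, 51) 1689.0 [[315.0, 149.0], [368.0, 149.0], [368.0, 199.0], [315.0, 199.0]]
(0, 46, 25, 102) 1695.5 [[-0.0, 46.0], [24.0, 46.0], [24.0, 147.0], [0.0, 147.0]]
(493, 323, 67, 58) 2248.5 [[493.0, 323.0], [559.0, 323.0], [559.0, 380.0], [493.0, 380.0]]
(21, 29, 44, 137) 2766.0 [[21.0, 29.0], [63.0, 29.0], [64.0, 165.0], [22.0, 165.0]]
```

{"fn": "hand_motion", "kwargs": {"motion": "0.8,0,-0.03,0,0,0,-0.15"}}

```text
time_s: 11.5
tool_pos: [0.5176, 0.0362, 0.1989]
orientation: [[1.0, 0.016, -0.003], [0.016, -1.0, -0.002], [-0.003, 0.002, -1.0]]
force: [0.4, 1.2, 0.1]
opening: 0.699
grip_force: 0.0
```

Run:
```python
from h import *
o=ctrl.get_obs();print(o['joints'][6],o['tool_pos'])
for n in('top','wrist'):
    w=snap(n);x=np.array([.9914,-.1312]);y=np.array([.1312,.9914]);org=np.array([.5228,.0513])
    C=lambda q,z:np.r_[org+x*q[0]+y*q[1],z]
    g=cv2.cvtColor(w['pixels'],cv2.COLOR_RGB2HSV);print(n)
    for s in(-30,-24,-20,-10,0,10,20,24,30):
        u=proj(w,C((s/1000,.12),.052)).round().astype(int);print(s,u,g[u[1],u[0]] if 0<=u[0]<560 and 0<=u[1]<420 else None,end='; ')
    for s in range(-30,170,8):
        u=proj(w,C((0.01,s/1000),.052)).round().astype(int);print(s,g[u[1],u[0]].tolist() if 0<=u[0]<560 and 0<=u[1]<420 else None,end='; ')
```

```text
-1.7982411683951771 [0.51757892 0.0362477  0.19894814]
top
-30 [169 208] [ 18  39 175]; -24 [170 205] [ 17  41 175]; -20 [170 203] [ 18  40 174]; -10 [171 199] [ 19  40 174]; 0 [172 194] [ 18  40 172]; 10 [173 189] [ 17  40 174]; 20 [173 185] [ 21  38 173]; 24 [174 183] [ 19  37 171]; 30 [174 180] [ 18  37 173]; -30 [20, 14, 54]; -22 [10, 12, 62]; -14 [45, 4, 115]; -6 [0, 5, 104]; 2 [90, 3, 243]; 10 [36, 11, 115]; 18 [18, 39, 85]; 26 [18, 39, 99]; 34 [19, 38, 113]; 42 [17, 41, 117]; 50 [19, 45, 125]; 58 [18, 42, 139]; 66 [21, 45, 146]; 74 [19, 42, 151]; 82 [19, 39, 156]; 90 [19, 38, 160]; 98 [19, 42, 164]; 106 [19, 43, 166]; 114 [18, 41, 174]; 122 [16, 38, 173]; 130 [17, 40, 177]; 138 [21, 41, 175]; 146 [19, 42, 177]; 154 [18, 43, 177]; 162 [18, 40, 173]; wrist
-30 [153 197] [ 30   1 247]; -24 [153 191] [ 45  11 137]; -20 [153 187] [ 18  36 163]; -10 [153 177] [ 19  30 160]; 0 [154 168] [ 21  30 160]; 10 [154 158] [ 21  32 153]; 20 [155 147] [ 20  32 144]; 24 [155 143] [ 18  17 192]; 30 [155 137] [ 42  10 134]; -30 [50, 4, 185]; -22 [60, 3, 190]; -14 [30, 4, 241]; -6 [15, 10, 195]; 2 [30, 1, 247]; 10 [30, 1, 247]; 18 [30, 1, 247]; 26 [30, 1, 247]; 34 [21, 28, 64]; 42 [21, 33, 154]; 50 [18, 33, 156]; 58 [20, 35, 153]; 66 [21, 31, 154]; 74 [20, 31, 148]; 82 [22, 32, 144]; 90 [21, 31, 141]; 98 [20, 32, 145]; 106 [19, 31, 157]; 114 [20, 33, 156]; 122 [19, 36, 157]; 130 [21, 32, 150]; 138 [19, 33, 148]; 146 [21, 35, 146]; 154 [21, 34, 152]; 162 [20, 9, 89];
```

The wrist pixel samples along the cramp axes show the stone spanning y = 35–160 mm and x ≈ ±22 mm, as given, with the jaw well open. I'll move over it and turn a quarter turn.

{"fn": "hand_motion", "kwargs": {"motion": "0.95,0.0099,-0.0557,0,0,0,0;0.95,0.0099,-0.0557,0,0,0,0;0.95,0,0,0,0,0,-0.1775;0.95,0,0,0,0,0,-0.1775;0.95,0,0,0,0,0,-0.1775;0.95,0,0,0,0,0,-0.1775;0.95,0,0,0,0,0,-0.1775;0.95,0,0,0,0,0,-0.1775;0.95,0,0,0,0,0,-0.1775;0.95,0,0,0,0,0,-0.1775;0.95,0,0,0,0,0,0", "clamp_n": 60}}

```text
time_s: 12.98
tool_pos: [0.5358, 0.1497, 0.1988]
orientation: [[0.137, 0.991, -0.003], [0.991, -0.137, -0.001], [-0.001, -0.003, -1.0]]
force: [-0.1, -0.7, 0.1]
opening: 0.95
grip_force: 0.0
```

Run:
```python
from h import *
o=ctrl.get_obs();R=o['orientation'];print(o['joints'][6],'yaw of tool y vs cramp x',np.arctan2(R[1,1],R[0,1])+.1316)
x=np.array([.9914,-.1312]);y=np.array([.1312,.9914]);org=np.array([.5228,.0513])
for n in('wrist','top'):
    w=snap(n);g=cv2.cvtColor(w['pixels'],cv2.COLOR_RGB2HSV)
    for v in(.06,.08,.1,.12,.14):
        L=''
        for s in range(-34,35,2):
            u=proj(w,np.r_[org+x*s/1000+y*v,.052]).round().astype(int)
            k=g[u[1],u[0]].astype(int) if 0<=u[0]<560 and 0<=u[1]<420 else [0,0,0];L+='#' if k[1]>22 and 12<k[0]<28 and k[2]>55 else '.'
        print(n,v,L)
d=np.r_[org+y*.0975,.031]-o['tool_pos'];print('tool delta',(R.T@d).round(4))
```

```text
-0.6910705974784365 yaw of tool y vs cramp x -0.005499974932928975
wrist 0.06 .......#####################.......
wrist 0.08 ......######################.......
wrist 0.1 ......######################.......
wrist 0.12 ......######################.......
wrist 0.14 ......######################.......
top 0.06 .......######################......
top 0.08 ......#######..##.##########.......
top 0.1 ......#######################......
top 0.12 ......#######################......
top 0.14 ......#######################......
tool delta [-0.0015  0.0005  0.1678]
```

{"fn": "hand_motion", "kwargs": {"motion": "0.95,-0.0015,0,0.05,0,0,0;0.95,0,0,0.05,0,0,0;0.95,0,0,0.04,0,0,0;0.95,0,0,0.018,0,0,0;0.95,0,0,0.008,0,0,0;0.95,0,0,0,0,0,0;0.3,0,0,0,0,0,0;0.3,0,0,0,0,0,0;0.3,0,0,0,0,0,0;0.3,0,0,0,0,0,0;0.3,0,0,0,0,0,0", "clamp_n": 80}}

```text
time_s: 14.45
tool_pos: [0.5371, 0.1496, 0.0357]
orientation: [[0.133, 0.991, 0.002], [0.991, -0.133, -0.0], [-0.0, 0.002, -1.0]]
force: [0.1, -0.6, 6.3]
opening: 0.506
grip_force: 84.0
```

{"fn": "hand_motion", "kwargs": {"motion": "0.3,-0.004,0,0,0,0,0;0.3,0,0,-0.02,0,0,0;0.3,0,0,-0.04,0,0,0;0.3,0,0,-0.05,0,0,0;0.3,0,0,-0.03,0,0,0;0.3,-0.05,0,0,0,0,0;0.3,-0.06,0,0,0,0,0;0.3,-0.06,0,0,0,0,0;0.3,-0.06,0,0,0,0,0;0.3,-0.06,0,0,0,0,0;0.3,0,0,0,0,0,0"}}

```text
time_s: 15.82
tool_pos: [0.4947, -0.149, 0.1743]
orientation: [[0.144, 0.99, -0.002], [0.99, -0.144, -0.003], [-0.004, -0.002, -1.0]]
force: [0.1, 1.1, -3.4]
opening: 0.505
grip_force: 82.9
```

Run:
```python
from h import *
o=ctrl.get_obs();R=o['orientation'];print(o['opening'],o['grip_force'],o['force'],o['tool_pos'])
for n in('top','wrist'):
    w=snap(n);p=w['pixels'];g=cv2.cvtColor(p,cv2.COLOR_RGB2HSV)
    k=lambda q,z:proj(w,(*q,z))
    print(n,'rest ctr px',k((.514,-.305),.012))
    # dark brown cleats
    m=((g[...,2]<115)&(g[...,1]>100)&(g[...,2]>40)).astype(np.uint8);c0=k((.514,-.305),.012)
    m=cv2.morphologyEx(m,cv2.MORPH_OPEN,np.ones((3,3)))
    for c in cv2.findContours(m,0,2)[0]:
        r=cv2.minAreaRect(c);q=ray(w,r[0],.02)[:2]
        if cv2.contourArea(c)>60 and np.hypot(*(q-[.514,-.305]))<.11:
            B=np.array([ray(w,b,.02)[:2] for b in cv2.boxPoints(r)]);print(q.round(4),np.linalg.norm(B[0]-B[1]).round(4),np.linalg.norm(B[1]-B[2]).round(4),B.round(4).tolist())
```

```text
0.5052287817489273 82.85425186157227 [ 0.14132046  1.05805722 -3.38395707] [ 0.49468035 -0.14904459  0.17427865]
top rest ctr px [389.81065966 208.21714932]
[ 0.5076 -0.3793] 0.0111 0.0469 [[0.5311, -0.375], [0.5311, -0.386], [0.4842, -0.3835], [0.4842, -0.3726]]
wrist rest ctr px [314.85889843 313.3286021 ]
```

Run:
```python
from h import *
for n in('top','scene','w1'):
    s=snap(n) if n!='w1' else None
    if s is None: continue
    p=cv2.imread(f'pics/{n}0.png')
    for nm,c in(('L',(.5176,-.2321)),('R',(.508,-.379))):
        # rectify plane z=.02 locally, 0.5 mm/px
        N=100;pts=np.array([[c[0]+a,c[1]+b] for a,b in((.045,.025),(.045,-.025),(-.045,-.025),(-.045,.025))])
        src=np.float32([proj(s,(*q,.02)) for q in pts]);H=cv2.getPerspectiveTransform(src,np.float32([[0,0],[100,0],[100,180],[0,180]]))
        v=cv2.GaussianBlur(cv2.cvtColor(cv2.warpPerspective(p,H,(100,180)),cv2.COLOR_BGR2HSV)[...,2],(5,5),0)
        _,m=cv2.threshold(v,0,1,cv2.THRESH_BINARY_INV+cv2.THRESH_OTSU)
        k,lab,st,ce=cv2.connectedComponentsWithStats(m)
        for i in range(1,k):
            if 800<st[i,4]:
                r=cv2.minAreaRect(np.argwhere(lab==i)[:,::-1].astype(np.float32))
                print(n,nm,'ctr',(c[0]+.045-r[0][1]/2000).__round__(4),(c[1]+.025-r[0][0]/2000).__round__(4),np.array(r[1])/2,r[2],st[i].tolist())
```

```text
top L ctr 0.5089 -0.2319 [71.5 49.5] 90.0 [0, 36, 100, 144, 5064]
top R ctr 0.5072 -0.3791 [17.72785378 54.78156662] 2.8624050617218018 [31, 37, 40, 110, 3568]
top R ctr 0.4752 -0.3735 [ 7.67287397 39.06681442] 88.45184326171875 [0, 148, 79, 17, 1013]
scene L ctr 0.5209 -0.2239 [32.85703278 70.96439362] 3.1449573040008545 [0, 14, 70, 141, 5583]
scene L ctr 0.4773 -0.2319 [ 8.5 49.5] 90.0 [0, 162, 100, 18, 1458]
scene R ctr 0.5034 -0.3734 [27.18004036 54.79322433] 4.969740867614746 [9, 45, 59, 109, 4992]
```

Run:
```python
from h import *
o=ctrl.get_obs();R=o['orientation'];t=o['tool_pos']
w=snap('wrist');g=cv2.cvtColor(w['pixels'],cv2.COLOR_RGB2HSV)
for yy in(-.015,-.008,0,.008,.015):
    L=[]
    for xx in range(20,76,2):
        u=proj(w,t+R@np.array([xx/1000,yy,-.0163])).round().astype(int)
        L.append(g[u[1],u[0]].tolist() if 0<=u[0]<560 and 0<=u[1]<420 else None)
    print(yy,''.join('#' if q and 12<q[0]<28 and 20<q[1]<70 else '.' for q in L),L[20:26] if yy==0 else '')
for xx in(.03,.045):
    L=''
    for y in range(-30,31):
        u=proj(w,t+R@np.array([xx,y/1000,-.0163])).round().astype(int);q=g[u[1],u[0]];L+='#' if 12<q[0]<28 and 20<q[1]<70 else '.'
    print(xx,L)
# target
rc=np.array([.5125,-.3055]);yaw=-.063
cy=np.array([-np.sin(yaw),np.cos(yaw)]);tx=R[:2,0];print('turn world',np.arctan2(cy[1],cy[0])-np.arctan2(tx[1],tx[0]))
```

```text
-0.015 #####################....... 
-0.008 #####################....... 
0 #####################....... [[18, 29, 113], [80, 4, 202], [53, 5, 208], [0, 0, 99], [23, 7, 142], [0, 1, 247]]
0.008 #####################....... 
0.015 #####################....... 
0.03 ........############################################.........
0.045 ........############################################.........
turn world 0.06822262426819514
```

{"fn": "hand_motion", "kwargs": {"motion": "0.3,0,0,0,0,0,-0.068;0.3,-0.0511,0.0092,0,0,0,0;0.3,-0.0511,0.0092,0,0,0,0;0.3,-0.0511,0.0092,0,0,0,0;0.3,0,0,0.045,0,0,0;0.3,0,0,0.045,0,0,0;0.3,0,0,0.034,0,0,0;0.3,0,0,0,0,0,0;0.3,0,0,0,0,0,0"}}

```text
time_s: 17.2
tool_pos: [0.5165, -0.2963, 0.0518]
orientation: [[0.064, 0.998, 0.002], [0.998, -0.064, -0.001], [-0.001, 0.002, -1.0]]
force: [0.1, -0.6, -2.5]
opening: 0.504
grip_force: 82.8
```

Run:
```python
from h import *
o=ctrl.get_obs();R=o['orientation'];t=o['tool_pos'];print(t,o['force'],o['grip_force'])
print('tool delta',(R.T@(np.array([.5126,-.3038,.0177])-t)).round(4),'yaw',np.arctan2(-R[0,0],R[1,0]))
w=snap('wrist');g=cv2.cvtColor(w['pixels'],cv2.COLOR_RGB2HSV)
# far cleat & board edges seen beyond the stone's +x end: sample at z=.02 (cleat) along tool x, and across
for yy in(-.02,-.01,0.01,.02):
    L=[]
    for xx in range(56,100,2):
        p=t+R@np.array([xx/1000,yy,0]);p[2]=.02;u=proj(w,p).round().astype(int);L.append(int(g[u[1],u[0]][2]) if 0<=u[0]<560 and 0<=u[1]<420 else -1)
    print('along',yy,L)
for xx in(.074,.088):
    L=[]
    for y in range(-40,41,2):
        p=t+R@np.array([xx,y/1000,0]);p[2]=.02 if xx<.08 else .012;u=proj(w,p).round().astype(int);L.append(g[u[1],u[0]][1:].tolist() if 0<=u[0]<560 and 0<=u[1]<420 else -1)
    print('across',xx,L)
```

```text
[ 0.51645784 -0.29625276  0.05180817] [ 0.08351961 -0.58513307 -2.50266769] 82.77746915817261
tool delta [-0.0078 -0.0035  0.0341] yaw -0.06385462767058156
along -0.02 [115, 77, 153, 152, 157, 154, 150, 222, 228, 229, 226, 228, 228, 218, 220, 219, 219, 221, 222, 221, 219, 220]
along -0.01 [115, 72, 151, 154, 157, 153, 149, 232, 238, 236, 236, 235, 236, 230, 221, 220, 220, 220, 216, 215, 219, 218]
along 0.01 [130, 82, 153, 157, 157, 155, 152, 235, 239, 239, 239, 239, 238, 234, 216, 217, 214, 216, 216, 216, 218, 218]
along 0.02 [121, 101, 154, 157, 157, 151, 152, 234, 240, 239, 239, 239, 240, 235, 215, 213, 217, 217, 217, 218, 218, 217]
across 0.074 [[143, 217], [145, 217], [142, 215], [143, 216], [131, 226], [124, 237], [122, 239], [123, 238], [123, 237], [128, 229], [127, 229], [128, 231], [126, 234], [126, 233], [127, 230], [124, 236], [121, 242], [128, 164], [122, 241], [96, 247], [127, 231], [120, 241], [120, 241], [116, 243], [122, 238], [124, 239], [120, 242], [122, 239], [123, 238], [123, 238], [121, 239], [123, 238], [123, 238], [128, 229], [129, 193], [123, 220], [123, 214], [123, 208], [123, 209], [128, 215], [136, 221]]
across 0.088 [[115, 216], [123, 208], [132, 214], [128, 208], [139, 206], [135, 214], [126, 219], [133, 217], [131, 214], [128, 217], [134, 219], [139, 220], [136, 220], [136, 220], [139, 220], [138, 220], [130, 220], [131, 214], [134, 203], [140, 197], [138, 203], [143, 209], [139, 216], [139, 218], [137, 216], [136, 214], [135, 214], [133, 216], [138, 218], [132, 217], [123, 217], [119, 217], [112, 218], [113, 212], [115, 216], [120, 215], [125, 213], [127, 207], [131, 198], [129, 199], [134, 206]]
```

Run:
```python
from h import *
o=ctrl.get_obs();R=o['orientation'];t=o['tool_pos']
w=snap('wrist');print(w['xyz'],R.T@(w['xyz']-t));v=cv2.cvtColor(w['pixels'],cv2.COLOR_RGB2HSV)[...,2].astype(np.float32)
def edge(z,a,b,yy,sgn,ax):
    q=np.arange(a,b,.25);P=[]
    for k in q:
        p=t+R@(np.array([k,yy,0])/1000 if ax==0 else np.array([yy,k,0])/1000);p[2]=z;P.append(proj(w,p))
    P=np.float32(P);s=cv2.remap(v,P[:,:1],P[:,1:],1).ravel();d=np.gradient(cv2.GaussianBlur(s[None],(9,1),0).ravel())
    i=np.argmax(sgn*d) if sgn else np.argmax(abs(d));return q[i].round(2)
print('cleat outer',[edge(.02,62,76,y,1,0) for y in(-20,-15,-10,-5,5,10,15)])
print('stone end(top)',[ (edge(t[2]+.0163,54,68,y,0,0)) for y in(-15,-8,0,8,15)])
print('board end',[edge(.012,76,92,y,0,0) for y in(-20,-10,10,20)])
print('board L',[edge(.012,-42,-25,x,0,1) for x in(72,76,80)],'R',[edge(.012,22,40,x,0,1) for x in(72,76,80)])
```

```text
[ 0.52057371 -0.2258668   0.19445057] [ 0.07078344 -0.00021784 -0.14221113]
cleat outer [np.float64(70.0), np.float64(70.0), np.float64(70.0), np.float64(70.0), np.float64(70.0), np.float64(70.0), np.float64(70.0)]
stone end(top) [np.float64(60.25), np.float64(60.25), np.float64(60.25), np.float64(60.25), np.float64(60.25)]
board end [np.float64(82.75), np.float64(83.0), np.float64(83.0), np.float64(83.0)]
board L [np.float64(-34.5), np.float64(-34.0), np.float64(-34.0)] R [np.float64(28.25), np.float64(28.0), np.float64(27.75)]
```

{"fn": "hand_motion", "kwargs": {"motion": "0.3,-0.0088,-0.003,0,0,0,0;0.3,0,0,0,0,0,0;0.3,0,0,0.015,0,0,0;0.3,0,0,0.01,0,0,0;0.3,0,0,0.004,0,0,0;0.3,0,0,0,0,0,0;0.3,0,0,0,0,0,0"}}

```text
time_s: 18.18
tool_pos: [0.5116, -0.3053, 0.0215]
orientation: [[0.065, 0.998, 0.001], [0.998, -0.065, -0.0], [-0.0, 0.001, -1.0]]
force: [0.6, -0.3, -2.7]
opening: 0.507
grip_force: 82.9
```

{"fn": "hand_motion", "kwargs": {"motion": "0.3,0,0,0.002,0,0,0;0.3,0,0,0.0015,0,0,0;0.3,0,0,0.001,0,0,0;0.3,0,0,0,0,0,0;0.3,0,0,0,0,0,0"}}

```text
time_s: 18.8
tool_pos: [0.5113, -0.3054, 0.0177]
orientation: [[0.065, 0.998, 0.0], [0.998, -0.065, -0.001], [-0.001, 0.0, -1.0]]
force: [-2.2, 1.3, 6.7]
opening: 0.501
grip_force: 83.7
```

It touches down at the expected height, with the force reversed. I'll release, rise and check.

{"fn": "hand_motion", "kwargs": {"motion": "0.55,0,0,0,0,0,0;0.6,0,0,0,0,0,0;0.75,0,0,0,0,0,0;0.9,0,0,0,0,0,0;0.9,0,0,0,0,0,0;0.9,0,0,-0.02,0,0,0;0.9,0,0,-0.05,0,0,0;0.9,0,0,-0.06,0,0,0;0.9,-0.05,0,-0.03,0,0,0;0.9,-0.04,0,0,0,0,0;0.9,0,0,0,0,0,0"}}

```text
time_s: 20.18
tool_pos: [0.5037, -0.4001, 0.1785]
orientation: [[0.072, 0.997, 0.001], [0.997, -0.072, -0.004], [-0.004, 0.001, -1.0]]
force: [0.9, 0.5, 0.4]
opening: 0.896
grip_force: 0.0
```

Run:
```python
from h import *
o=ctrl.get_obs();print(o['force'],o['tool_pos'])
w=snap('wrist');g=cv2.cvtColor(w['pixels'],cv2.COLOR_RGB2HSV)
m=((g[...,0]>12)&(g[...,0]<30)&(g[...,1]>18)&(g[...,1]<75)&(g[...,2]>60)).astype(np.uint8);m=cv2.morphologyEx(m,cv2.MORPH_CLOSE,np.ones((5,5)));m=cv2.morphologyEx(m,cv2.MORPH_OPEN,np.ones((7,7)))
for c in cv2.findContours(m,0,2)[0]:
    if cv2.contourArea(c)<500: continue
    r=cv2.minAreaRect(c);B=np.array([ray(w,b,.034)[:2] for b in cv2.boxPoints(r)]);print(r,B.mean(0).round(4),[np.linalg.norm(B[i]-B[i-1]).round(4) for i in(1,2)],B.round(4).tolist())
v=g[...,2].astype(np.float32);s=g[...,1].astype(np.float32)
x=np.array([np.cos(-.064),np.sin(-.064)]);y=np.array([-x[1],x[0]]);c0=np.array([.511,-.307])
for b in range(-100,101,4):
    u=proj(w,np.r_[c0+y*b/1000+x*.012,.02]).round().astype(int);print(b,g[u[1],u[0]].tolist() if 0<=u[0]<560 and 0<=u[1]<420 else None,end=' ')
```

```text
[0.94115427 0.51786317 0.40711047] [ 0.50372596 -0.40005381  0.17854408]
((447.5, 396.5), (45.0, 63.0), 90.0) [ 0.6938 -0.6821] [np.float64(0.0774), np.float64(0.0748)] [[0.652, -0.6421], [0.7292, -0.648], [0.7378, -0.7223], [0.6562, -0.7161]]
((118.5465316772461, 401.6346740722656), (45.745399475097656, 67.3276138305664), 32.2756462097168) [ 0.2776 -0.66  ] [np.float64(0.1094), np.float64(0.0564)] [[0.2241, -0.6814], [0.2914, -0.5952], [0.3306, -0.6357], [0.2641, -0.7278]]
((237.70236206054688, 279.2018737792969), (18.66065788269043, 67.53382110595703), 83.92753601074219) [ 0.4489 -0.4956] [np.float64(0.0739), np.float64(0.0229)] [[0.4122, -0.4857], [0.486, -0.4825], [0.4863, -0.5054], [0.4109, -0.5088]]
((120.64706420898438, 266.0882568359375), (53.84291076660156, 25.951311111450195), 75.96376037597656) [ 0.3244 -0.471 ] [np.float64(0.0286), np.float64(0.0627)] [[0.3105, -0.442], [0.3386, -0.4369
[... 769 characters left out ...]
4, 152] -68 [9, 123, 112] -64 [17, 39, 163] -60 [18, 32, 182] -56 [20, 32, 175] -52 [19, 32, 174] -48 [19, 32, 177] -44 [20, 30, 181] -40 [20, 33, 179] -36 [19, 34, 182] -32 [19, 33, 183] -28 [18, 32, 177] -24 [20, 33, 172] -20 [22, 34, 171] -16 [19, 33, 169] -12 [20, 32, 168] -8 [21, 31, 164] -4 [19, 33, 164] 0 [19, 32, 167] 4 [20, 31, 172] 8 [19, 30, 179] 12 [18, 32, 182] 16 [24, 36, 240] 20 [19, 32, 177] 24 [21, 32, 181] 28 [20, 33, 183] 32 [21, 33, 179] 36 [20, 33, 178] 40 [21, 32, 170] 44 [21, 35, 170] 48 [20, 32, 167] 52 [20, 33, 172] 56 [20, 33, 176] 60 [21, 33, 178] 64 [20, 32, 168] 68 [11, 129, 144] 72 [10, 131, 152] 76 [10, 132, 151] 80 None 84 None 88 None 92 None 96 None 100 None
```

Run:
```python
from h import *
w=snap('wrist');g=cv2.cvtColor(w['pixels'],cv2.COLOR_RGB2HSV)
x=np.array([np.cos(-.064),np.sin(-.064)]);y=np.array([-x[1],x[0]]);c0=np.array([.5105,-.3077])
def row(w,g,b,z):
    L=''
    for k in range(-40,41):
        u=proj(w,np.r_[c0+y*b/1000+x*k/1000,z]).round().astype(int);q=g[u[1],u[0]]
        L+='#' if q[1]<75 and q[0]>12 else ('b' if q[2]<185 else 'o')
    return L
for b in(-50,0,50):print('stone',b,row(w,g,b,.034))
for b in(-90,-80,-74):print('board/cleat',b,row(w,g,b,.012 if b==-90 else .02))
t=snap('top');gt=cv2.cvtColor(t['pixels'],cv2.COLOR_RGB2HSV)
# knob search near open position: dark pixels on plane z=.132
m=(gt[...,2]<45).astype(np.uint8);m=cv2.morphologyEx(m,cv2.MORPH_OPEN,np.ones((3,3)))
for c in cv2.findContours(m,0,2)[0]:
    q=ray(t,cv2.minAreaRect(c)[0],.12)[:2]
    if np.hypot(*(q-[.53,-.05]))<.1:print('dark',q.round(4),cv2.contourArea(c),'drum ang',np.arctan2(q[1]+.0504,q[0]-.53)+.8514)
```

```text
stone -50 oooooooooooobbobbbb############################################booooooooooooooooo
stone 0 oooooooooooobbbbbbb############################################booooooooooooooooo
stone 50 ooooooooooobbbbbbbb############################################booooooooobooooooo
board/cleat -90 oooooooooobbooooooooooooooooooooooooooooooooooooooooooooooooooooooooooooooooooooo
board/cleat -80 ooooooooooobboooooobbbbbbbbbbbbbbbbbbbbbbbbbbbbbbbbbbbbbbbbbbbbbbbbbooooooooooooo
board/cleat -74 oooooooooobbboooobbbbbbbbbbbbbbbbbbbbbbbbbbbbbbbbbbbbbbbbbbbbbbbbbbbooooooooooooo
```

Run:
```python
from h import *
t=snap('top');v=cv2.cvtColor(t['pixels'],cv2.COLOR_RGB2GRAY);h=np.array([.530,-.0504])
for a in np.arange(2.2,2.95,.1):
    P=h+.065*np.array([np.cos(a-.8514),np.sin(a-.8514)]);L=[]
    for z in(.1,.115,.128):
        u=proj(t,(*P,z)).round().astype(int);L.append(int(v[u[1],u[0]]))
    print(a.round(2),L)
for n,q in(('off',(-.0098,-.1714)),('hold',(-.031,-.173))):
    P=np.array([.5228,.0513])+np.array([.9914,-.1312])*q[0]+np.array([.1312,.9914])*q[1]
    u=proj(t,(*P,.08)).round().astype(int);print(n,v[u[1]-1:u[1]+2,u[0]-1:u[0]+2].ravel())
```

```text
2.2 [165, 138, 132]
2.3 [161, 170, 169]
2.4 [141, 132, 173]
2.5 [149, 219, 185]
2.6 [61, 74, 190]
2.7 [62, 59, 60]
2.8 [85, 78, 71]
2.9 [87, 83, 83]
off [111 111 111  97  99 100  79  79  81]
hold [79 74 73 88 82 75 90 80 75]
```

```bash
python3 -c "
from rig import ctrl
print(ctrl.hand_in())"
```

```text
the job is handed in; nothing more can be done
None
```

The job is handed in at about 20 s on the robot clock, no verdict returned: the drum was eased back to its stop, and the stone measured flat in the rest between the cleats, about 1.5 mm off centre. The lever was seen off while winding, but my last look at it before handing in was inconclusive.

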